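Put the colour bottles into the matching holes of the graded rack

ROBOT

A 7-joint arm with a two-finger parallel gripper is mounted at the origin on a cart in front of the work surface, level with it; the furniture and walls round the work are solid. World frame = base frame: x ahead of the robot, y to its left, z up, the work surface at z = 0. Lengths are in m, angles in rad, forces in N, time in s.
With the tool pointing down it reaches from about 0.425 to 0.875 m from the base axis. Payload 9.9 kg.
Tool frame: the origin (TCP) lies at the very end of the fingers, on their centre line; the grasp point (between the pads) lies 19 mm behind it (robot.pinch_z is the distance from the TCP to the grasp point, in m); z points along the fingers, y is the line along which they close (so a half turn about z gives the same grasp; the last joint's range is limited). The gripper opens to 85 mm and grips with 20 to 120 N. Pads are 22 mm wide; open, the fingers measure 114 mm over their backs; the gripper's body (76 mm by 85 mm) begins 54 mm behind the grasp point. The pads swing forward as they close: fully open they stand 13 mm farther back than shut.
Start: joints at [-1.426, 0.576, 0.025, 1.437, -0.015, 1.129, -0.057], TCP at [0.153, 0.657, 0.231] pointing down, gripper open.
Joint ranges: [-2.76, 2.76], [-0.34, 2.15], [-1.52, 1.57], [0.19, 2.46], [-1.09, 4.23], [0.17, 1.99], [-2.82, 2.82]. Speed limits (rad/s): [2.22, 2.22, 3.01, 3.01, 3.14, 3.14, 3.14].

INTERFACE

Orientations are given as a rotation vector (axis times angle).
In Python, from station import telemetry, imaging, workorder, robot gives the robot as it stands. The module is installed in compiled form; this text tells all that it offers.
- The arm moves only by the tool step_arm, never from a script. Its argument "deltas" is a list of rows, each an object of numbers: "x", "y", "z": the shift along the tool's x, y, z in mm; "rx", "ry", "rz": the turn, a rotation vector about the tool's x, y, z in degrees; "jaw": the finger opening in mm, from 0 to 85.4. In form: [{"x": .., "y": .., "z": .., "rx": .., "ry": .., "rz": .., "jaw": ..}, ...]. A call has exactly 10 rows; each row is the pose to reach, as a shift and turn from the pose commanded when the call began, along the tool's axes at that moment; what a row does not reach only later rows make up. A row lasts 1/8 s, in which the tool goes at most 62.5 mm and 10.7 degrees, less where a joint would pass 70% of its speed; a pose out of reach is approached as far as the arm can. A call with a gripper value outside its range is refused whole. The fingers move at their own pace and stop on an object; "squeeze" is the grip in N (left out, the last holds). Time passes only in rows, so rows that repeat a pose let the fingers close, or fill a call up. It gives the time, the measured TCP pose, the force, the opening and the grip force at its end, in the units of the state.
- telemetry.get_obs(): the state, without advancing time (a new reading comes with each control period).
- imaging.snapshot(name): name is "scene" or "top" or "wrist"; returns a dict with "image" (400x640x3 uint8, red, green, blue), "z_map" (400x640 float32, m along the optical axis (not along the pixel's ray), 0 where there is no reading), "vertical_fov" (degrees; the focal length in pixels is half the picture's height over the tangent of half this angle, whatever the lens; pixels are square), "cx", "cy" (the principal point, pixels), "world_from_camera" (4x4, takes a point from camera to world coordinates). Camera axes: x right, y up, looking along -z (the intrinsics and any distortion apply to the point x, -y, -z); pixel columns grow to the right and rows downward; lengths in m; the calibration is good to about 2 mm. A picture is of the moment at which its call begins.
- workorder.finish_job(): hands the job in; it is judged then, once.
The state is a dict: "t": time; "qpos": joint angles; "qvel": joint speeds; "tau": joint torques, N m; "tcp_pos": TCP position; "ee_rot": TCP orientation; "ft_force": force on the tool from outside, world axes, zero at the start; "ft_torque": the same for the moment, N m; "finger_gap": finger opening in m; "grasp_force": force on a finger pad.
Only numpy, scipy, OpenCV 4.12 (cv2) and the standard library are available. Lean on these libraries where they do the work, as an engineer would, in place of code of your own. Each camera call takes 0.05 s, during which the arm holds its last target. There are 200 camera calls.

TASK

Put the two loose bottles on the surface (not those in the basket) away in the wooden rack, and move the small bottle that was left in the rack's widest hole, so that each of the three stands fully down in the narrowest hole that takes it. Keep the bottles upright, and do not disturb the mug, the tin or the little wooden box.

Things in the scene. Friction and masses are not known exactly. Their poses are not given: they have to be found in the camera images.
- rack: low two-tier wooden rack, fixed, 78 mm deep (x), 283 mm long (y), 46 mm high; origin under its centre, z up. The top board (12 mm thick, top face at 46 mm) has a row of four through holes along y, 55 to 67 mm apart, graded from 35 mm wide at the +y end to 53 mm at the -y end; a bottle passed through a hole stands on the floor board, 34 mm below the top face.
- hole_35 (a point): centre of the rack's narrowest hole (35 mm across), at the height of the top face
- hole_40 (a point): centre of the hole 40 mm across, next to the narrowest, at the height of the top face
- hole_45 (a point): centre of the hole 45 mm across, at the height of the top face
- hole_53 (a point): centre of the widest hole (53 mm across), at the height of the top face; at the start the small bottle stands in it, loosely
- small_bottle: small slender squeeze bottle, 42 g or so: round body 32 mm across up to 57 mm, then a round cap 28 mm across up to 68 mm, above it a thin needle and pin (seen but not solid) up to 102 mm. Origin at the centre of its underside, z up along the bottle. Stiff; grip it across the cap from above. Starts in the rack's widest hole.
- medium_bottle: medium squeeze bottle, 65 g or so: round body 42 mm across up to 55 mm, then a round cap 30 mm across up to 65 mm, above it a thin needle and pin (seen but not solid) up to 103 mm. Origin at the centre of its underside, z up along the bottle. Stiff; grip it across the cap from above. Starts on the surface to the left or right of the rack.
- large_bottle: large stout squeeze bottle, 85 g or so: round body 50 mm across up to 55 mm, then a round cap 30 mm across up to 65 mm, above it a thin needle and pin (seen but not solid) up to 106 mm. Origin at the centre of its underside, z up along the bottle. Stiff; grip it across the cap from above. Starts on the surface on the other side of the rack.
- mug: bystander: hand-built cream mug, 130 x 189 x 128 mm, at the back right; origin under its centre
- tip_tin: bystander: flat closed tin, 70 x 98 x 30 mm, in front of the rack to the left; origin under its centre
- pin_box: bystander: small plywood box, 54 x 84 x 29 mm, in front of the rack to the right; origin under its centre

How it is judged:
At the end, for the whole second after the job is handed in: The small bottle stands in the 35 mm hole, the medium one in the 45 mm hole and the large one in the 53 mm hole: each within 6 mm of the hole's centre, its underside at least 30 mm below the rack's top face, within 0.12 rad of upright and at rest (horizontal distance between small_bottle and hole_35 below 0.006 m and z of small_bottle in the frame of hole_35 below -0.03 m and angle between each of small_bottle, medium_bottle, large_bottle's own z axis and vertical below 0.12 rad and linear speed of each of small_bottle, medium_bottle, large_bottle below 0.02 m/s and horizontal distance between medium_bottle and hole_45 below 0.006 m and z of medium_bottle in the frame of hole_45 below -0.03 m and horizontal distance between large_bottle and hole_53 below 0.006 m and z of large_bottle in the frame of hole_53 below -0.03 m); the robot touches nothing.
It fails at once if a bottle is tipped more than 0.7 rad from upright (angle between any of small_bottle, medium_bottle, large_bottle's own z axis and vertical above 0.7 rad).
It fails at once if the mug, the tin or the wooden box is moved more than 30 mm (distance of any of mug, tip_tin, pin_box from where it was at the start of the episode above 0.03 m).
It also fails if it takes over 72 s, if anything falls off the work surface, if the arm or the gripper's body presses on something with over 40 N, if the wrist force passes 120 N, or if a joint passes its speed limit or range.

## Working session

There is one attempt and no reset: what is moved stays moved. The work goes in short steps, Python scripts to look and compute and a tool call to move; the robot and the scene stay as the last step left them, time stands still between calls to the robot, and variables do not carry over. Pictures are saved under pics/ and viewed, at most 10 in all, crops included, and the job is handed in when it is done.

Besides the shell and the picture viewer there is one more tool, called after ">>>" as name(argument=value, ...), one argument or row to a line, values as JSON. step_arm: Moves the arm, as the interface text tells. Its arguments: {"type":"object","properties":{"deltas":{"type":"array","items":{"type":"object","properties":{"x":{"type":"number"},"y":{"type":"number"},"z":{"type":"number"},"rx":{"type":"number"},"ry":{"type":"number"},"rz":{"type":"number"},"jaw":{"type":"number"}}}},"squeeze":{"type":"number"}},"required":["deltas"]}

```bash
mkdir -p pics
cat > h.py <<'E'
import numpy as np, cv2
from station import telemetry, imaging, workorder, robot
def snap(n,f=None):
    s=imaging.snapshot(n)
    if f: cv2.imwrite('pics/'+f,s['image'][:,:,::-1])
    return s
def cloud(s):
    z=s['z_map'].astype(float);h,w=z.shape
    f=h/2/np.tan(np.radians(s['vertical_fov'])/2)
    u,v=np.meshgrid(np.arange(w),np.arange(h))
    P=np.stack([(u-s['cx'])/f*z,-(v-s['cy'])/f*z,-z,np.ones_like(z)],-1)
    W=(P@np.array(s['world_from_camera']).T)[...,:3]; W[z==0]=np.nan
    return W
E
python3 - <<'E'
from h import *
for n in('top','scene'):
    s=snap(n,n+'.png'); np.savez(n,**{k:v for k,v in s.items()})
    print({k:v for k,v in s.items() if k not in('image','z_map')})
o=telemetry.get_obs();print(o)
print([a for a in dir(robot) if a[0]!='_'])
E
```

```text
{'vertical_fov': 42.44009503556776, 'cx': 306.8675285038937, 'cy': 199.61244105357224, 'world_from_camera': array([[ 0.02584174,  0.98193571, -0.18744187,  0.19126727],
       [-0.99965304,  0.02442677, -0.00985511, -0.05251199],
       [-0.00509848,  0.18763151,  0.98222626,  1.61865623],
       [ 0.        ,  0.        ,  0.        ,  1.        ]])}
{'vertical_fov': 52.02085300145294, 'cx': 322.53151669724826, 'cy': 203.1676089126712, 'world_from_camera': array([[ 0.78249263,  0.42818081, -0.45206912,  0.00395132],
       [-0.62260393,  0.54777388, -0.55884535, -0.65269828],
       [ 0.0083448 ,  0.71875237,  0.69521607,  0.81406429],
       [ 0.        ,  0.        ,  0.        ,  1.        ]])}
{'t': 0.1, 'qpos': array([-1.4258027 ,  0.5764424 ,  0.0248352 ,  1.43779472, -0.01501307,
        1.12900093, -0.05650145]), 'qvel': array([-3.03157454e-04, -3.33071545e-04,  3.95142252e-04,  1.45185663e-05,
       -5.59371129e-04,  1.14983699e-03,  1.35124862e-03]), 'tau': array([ 6.29097674e-03, -7.67308187e+01,  2.25780308e+00, -2.86608732e+01,
        1.58740778e-02,  8.46274663e-03, -8.85634904e-06]), 'tcp_pos': array([0.15298396, 0.65703325, 0.23054273]), 'ee_rot': array([-3.58535802e-01, -3.12095372e+00,  2.28852978e-03]), 'ft_force': array([-0.28686244, -0.02054896,  0.47640602]), 'ft_torque': array([-0.00259038,  0.02042037,  0.01120571]), 'grasp_force': 0.0, 'finger_gap': 0.08557821843893632}
['IKError', 'pinch_z']
```

View pics/top.png

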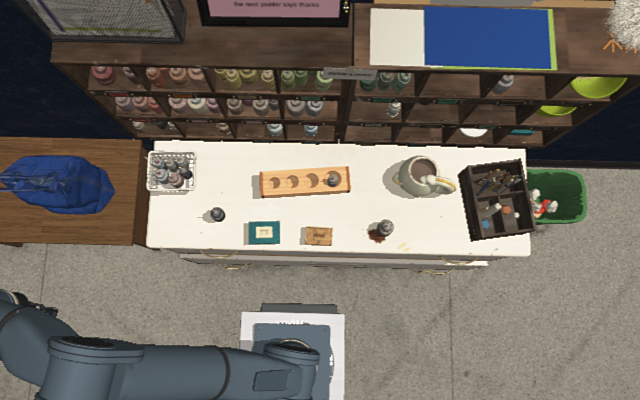

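View pics/scene.png

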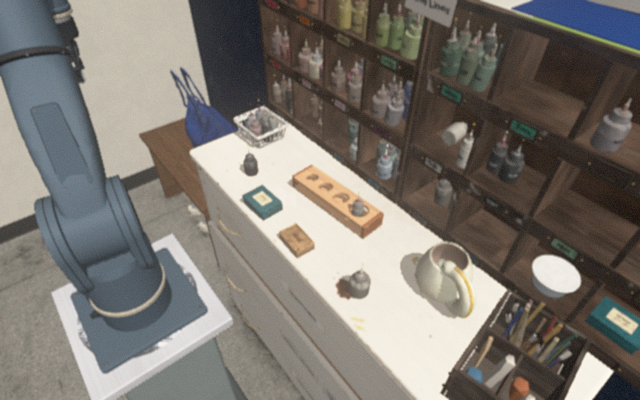

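The top view shows loose bottles at about (217,213) and (381,230). The rack spans x 260–350, with the small bottle at (332,178), the tin at (264,232), the box at (318,236) and the mug at (418,176). Next I'll measure them.

```bash
cat > m.py <<'E'
from h import *
s=dict(np.load('top.npz'));W=cloud(s)
def info(name,u0,u1,v0,v1,lo,hi):
    R=W[v0:v1,u0:u1].reshape(-1,3);R=R[(R[:,2]>lo)&(R[:,2]<hi)]
    if len(R)<3: print(name,len(R));return
    (cx,cy),wh,a=cv2.minAreaRect((R[:,:2]*1000).astype(np.float32))
    print(name,len(R),'c',round(cx),round(cy),'wh',np.round(wh),round(a,1),'z',np.round(np.percentile(R[:,2],[5,50,95]),3))
info('surf',200,500,145,250,-.02,.02)
info('rack',252,358,160,202,.036,.05)
for n,b in dict(left=(203,232,200,226),right=(366,398,215,245),small=(322,345,166,190)).items():
    for lo,hi in((.02,.057),(.050,.060),(.06,.075)): info(n,*b,lo,hi)
info('tin',240,285,218,248,.015,.05);info('box',300,337,222,248,.015,.05);info('mug',390,460,150,202,.02,.2);info('basket',145,200,145,195,.02,.2)
b=s['image'][140:260,140:460,::-1]
cv2.imwrite('pics/crop.png',cv2.resize(b,None,fx=2.5,fy=2.5,interpolation=cv2.INTER_CUBIC))
E
python3 m.py
```

```text
surf 24495 c 516 -174 wh [343. 976.] 1.4 z [-0.007 -0.     0.009]
rack 1523 c 553 -27 wh [ 80. 284.] 5.2 z [0.039 0.045 0.049]
left 94 c 441 243 wh [39. 40.] 85.3 z [0.026 0.045 0.053]
left 20 c 444 243 wh [37. 28.] 53.4 z [0.051 0.055 0.06 ]
left 58 c 441 242 wh [26. 26.] 46.9 z [0.061 0.065 0.073]
right 148 c 413 -280 wh [48. 47.] 48.5 z [0.027 0.045 0.052]
right 31 c 414 -282 wh [31. 36.] 72.6 z [0.05  0.054 0.06 ]
right 50 c 412 -280 wh [25. 26.] 89.6 z [0.06  0.063 0.07 ]
small 361 c 564 -117 wh [77. 70.] 1.1 z [0.037 0.045 0.051]
small 46 c 563 -117 wh [74. 70.] 1.9 z [0.05  0.051 0.058]
small 32 c 554 -113 wh [25. 27.] 36.8 z [0.061 0.069 0.074]
tin 729 c 389 96 wh [71. 98.] 1.7 z [0.024 0.03  0.036]
box 472 c 384 -74 wh [84. 54.] 87.4 z [0.018 0.025 0.031]
mug 1383 c 569 -407 wh [200. 120.] 71.3 z [0.025 0.08  0.12 ]
basket 1442 c 574 391 wh [132. 153.] 1.4 z [0.028 0.055 0.072]
```

View pics/crop.png

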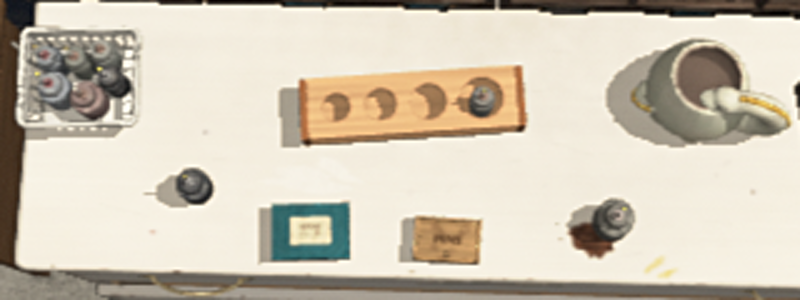

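```bash
cat >> h.py <<'E'
from scipy.spatial.transform import Rotation as R_
def plan(x,y,z,yaw=5.2):
    "delta (tool axes) from measured pose to TCP target, mm; yaw of tool y axis, deg"
    o=telemetry.get_obs();R=R_.from_rotvec(o['ee_rot']);p=np.array(o['tcp_pos'])*1000
    c,s=np.cos(np.radians(yaw)),np.sin(np.radians(yaw))
    # tool y=(c,s,0), z=(0,0,-1), x=y cross z
    Y=np.array([c,s,0]);Z=np.array([0,0,-1.]);T=R_.from_matrix(np.stack([np.cross(Y,Z),Y,Z],1))
    d=R.inv().apply(np.array([x,y,z])-p);r=np.degrees((R.inv()*T).as_rotvec())
    print('at',p.round(1),'t',o['t'],'gap',o['finger_gap'],'delta',d.round(1),'rot',r.round(1))
E
python3 -c "
from h import *
plan(540,-30,300)"
```

```text
at [153.  657.  230.5] t 0.1 gap 0.08557821843893632 delta [-532.7 -581.5  -68.6] rot [-0.1  0.1 71.7]
```

>>> step_arm(
  deltas=[
    {"x": -53,"y": -58,"z": -69,"rz": 7},
    {"x": -100,"y": -110,"z": -69,"rz": 15},
    {"x": -140,"y": -150,"z": -69,"rz": 22},
    {"x": -180,"y": -195,"z": -69,"rz": 30},
    {"x": -220,"y": -240,"z": -69,"rz": 37},
    {"x": -260,"y": -285,"z": -69,"rz": 44},
    {"x": -300,"y": -330,"z": -69,"rz": 51},
    {"x": -340,"y": -373,"z": -69,"rz": 58},
    {"x": -380,"y": -416,"z": -69,"rz": 65},
    {"x": -420,"y": -460,"z": -69,"rz": 71.7},
  ],
  squeeze=30,
)

```text
schema error: expected keys x, y, z, rx, ry, rz, jaw
```

```bash
python3 -c "
from h import *
plan(540,-30,300)"
```

```text
at [153.  657.  230.5] t 0.1 gap 0.08557821843893632 delta [-532.7 -581.5  -68.6] rot [-0.1  0.1 71.7]
```

>>> step_arm(
  deltas=[
    {"x": -45,"y": -40,"z": -69,"rx": 0,"ry": 0,"rz": 7,"jaw": 85},
    {"x": -100,"y": -90,"z": -69,"rx": 0,"ry": 0,"rz": 15,"jaw": 85},
    {"x": -140,"y": -140,"z": -69,"rx": 0,"ry": 0,"rz": 22,"jaw": 85},
    {"x": -180,"y": -185,"z": -69,"rx": 0,"ry": 0,"rz": 30,"jaw": 85},
    {"x": -220,"y": -230,"z": -69,"rx": 0,"ry": 0,"rz": 37,"jaw": 85},
    {"x": -260,"y": -275,"z": -69,"rx": 0,"ry": 0,"rz": 44,"jaw": 85},
    {"x": -300,"y": -320,"z": -69,"rx": 0,"ry": 0,"rz": 51,"jaw": 85},
    {"x": -340,"y": -365,"z": -69,"rx": 0,"ry": 0,"rz": 58,"jaw": 85},
    {"x": -380,"y": -410,"z": -69,"rx": 0,"ry": 0,"rz": 65,"jaw": 85},
    {"x": -420,"y": -455,"z": -69,"rx": 0,"ry": 0,"rz": 71.7,"jaw": 85},
  ],
  squeeze=30,
)

```text
t: 1.35
tcp_pos: [0.4508, 0.1331, 0.3004]
ee_rot: [-2.122, -2.316, -0.001]
ft_force: [1.3, 0.6, -0.6]
finger_gap: 0.085
grasp_force: 0.0
```

```bash
python3 -c "
from h import *
plan(540,-30,300)"
```

```text
at [450.8 133.1 300.4] t 1.35 gap 0.08497443573587349 delta [-170.2   74.7    0.3] rot [ 0.  -0.  -0.2]
```

>>> step_arm(
  deltas=[
    {"x": -50,"y": 22,"z": 0,"rx": 0,"ry": 0,"rz": 0,"jaw": 85},
    {"x": -100,"y": 44,"z": 0,"rx": 0,"ry": 0,"rz": 0,"jaw": 85},
    {"x": -150,"y": 66,"z": 0,"rx": 0,"ry": 0,"rz": 0,"jaw": 85},
    {"x": -170,"y": 75,"z": 0,"rx": 0,"ry": 0,"rz": 0,"jaw": 85},
    {"x": -170,"y": 75,"z": 0,"rx": 0,"ry": 0,"rz": 0,"jaw": 85},
    {"x": -170,"y": 75,"z": 0,"rx": 0,"ry": 0,"rz": 0,"jaw": 85},
    {"x": -170,"y": 75,"z": 0,"rx": 0,"ry": 0,"rz": 0,"jaw": 85},
    {"x": -170,"y": 75,"z": 0,"rx": 0,"ry": 0,"rz": 0,"jaw": 85},
    {"x": -170,"y": 75,"z": 0,"rx": 0,"ry": 0,"rz": 0,"jaw": 85},
    {"x": -170,"y": 75,"z": 0,"rx": 0,"ry": 0,"rz": 0,"jaw": 85},
  ],
)

```text
t: 2.6
tcp_pos: [0.5404, -0.0275, 0.3003]
ee_rot: [-2.118, -2.32, -0.0]
ft_force: [-0.2, -0.7, -0.2]
finger_gap: 0.0847
grasp_force: 0.0
```

```bash
python3 -c "
from h import *
plan(540,-30,300)
s=snap('wrist');np.savez('w1',**s)
print(s['cx'],s['cy'],s['vertical_fov'],s['world_from_camera'])
cv2.imwrite('pics/w1.png',cv2.resize(s['image'][:,:,::-1],(800,500)))"
```

```text
at [540.4 -27.5 300.3] t 2.6 gap 0.08466301412867153 delta [-2.5 -0.6  0.3] rot [ 0. -0.  0.]
323.7257580163107 201.87274726981755 70.4572329678667 [[ 9.95901787e-01 -8.56212053e-02 -2.91314121e-02  5.33332719e-01]
 [ 9.04401688e-02  9.44428785e-01  3.16029819e-01  5.42469649e-02]
 [ 4.53690109e-04 -3.17369311e-01  9.48301911e-01  4.42468844e-01]
 [ 0.00000000e+00  0.00000000e+00  0.00000000e+00  1.00000000e+00]]
```

View pics/w1.png

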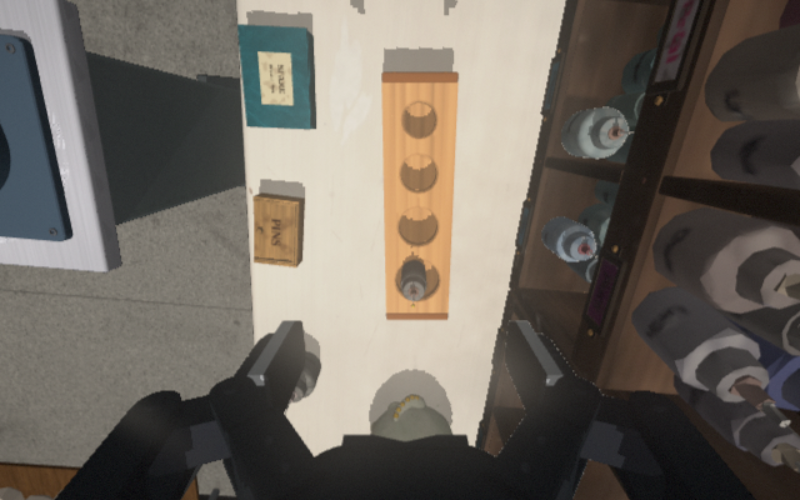

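The wrist view (image up = +y, right = +x) shows the rack parallel to the tool, with hole centres at about (420,120), (419,173), (418,226) and (416,280). The small bottle is in the last one. I'll rectify onto the top-face plane to measure the holes.

```bash
cat >> h.py <<'E'
def proj(s,P):
    M=np.linalg.inv(np.array(s['world_from_camera']));P=np.asarray(P,float)
    C=P@M[:3,:3].T+M[:3,3];f=200/np.tan(np.radians(s['vertical_fov'])/2)
    return s['cx']+f*C[...,0]/-C[...,2], s['cy']+f*C[...,1]/C[...,2]
def rect(s,x0,x1,y0,y1,z,res=.0005,k='image'):
    "orthophoto on plane z: columns +x, rows -y"
    X,Y=np.meshgrid(np.arange(x0,x1,res),np.arange(y1,y0,-res))
    u,v=proj(s,np.stack([X,Y,0*X+z],-1))
    return cv2.remap(s[k],u.astype(np.float32),v.astype(np.float32),cv2.INTER_LINEAR if k=='image' else cv2.INTER_NEAREST)
E
cat > r.py <<'E'
from h import *
s=dict(np.load('w1.npz'));W=cloud(s)
m=(W[...,0]>.49)&(W[...,0]<.62)&(W[...,1]>-.19)&(W[...,1]<.14)&(W[...,2]>.036)&(W[...,2]<.056)
P=W[m];print('top z',np.percentile(P[:,2],[5,50,95]).round(4))
(c,wh,a)=cv2.minAreaRect((P[:,:2]*1000).astype(np.float32));print('rack',np.round(c,1),np.round(wh),round(a,2))
s['Z']=W[...,2].astype(np.float32)
z=rect(s,.48,.63,-.19,.14,.046,k='Z')
hole=((z<.041)).astype(np.uint8)
n,l,st,ce=cv2.connectedComponentsWithStats(hole)
for i in range(1,n):
    if 1500<st[i,4]<12000:
        cn=cv2.findContours((l==i).astype(np.uint8),0,1)[0][0]
        (x,y),r=cv2.minEnclosingCircle(cn)
        print('hole centroid',(480+ce[i][0]/2).round(1),(140-ce[i][1]/2).round(1),'circ',round(480+x/2,1),round(140-y/2,1),'d',round(r,1),'eqd',round(np.sqrt(st[i,4]/4*4/np.pi),1))
im=rect(s,.48,.63,-.19,.14,.046,.0006)[:,:,::-1]
cv2.imwrite('pics/rect.png',im);print(im.shape)
E
python3 r.py
```

```text
top z [0.0435 0.0452 0.0466]
rack [555.6 -25.2] [ 78. 283.] 5.18
hole centroid 546.7 70.4 circ 546.8 70.5 d 35.6 eqd 34.1
hole centroid 551.7 15.8 circ 551.5 15.7 d 40.6 eqd 39.0
hole centroid 557.0 -43.9 circ 557.2 -44.0 d 45.3 eqd 43.8
hole centroid 567.1 -104.1 circ 563.0 -109.9 d 53.5 eqd 35.8
(551, 251, 3)
```

View pics/rect.png

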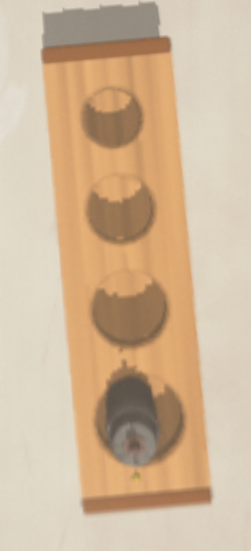

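The rectified view confirms the rows of holes: 35 at the top and the small bottle in the 53 at the bottom, with fits within about 1 mm. Next is the small bottle's cap position.

Run:
```python
from h import *
for f in('w1.npz','top.npz'):
    s=dict(np.load(f));W=cloud(s)
    for nm,(x0,x1,y0,y1),lo,hi in(('small cap top',(.53,.60,-.15,-.07),.074,.083),('small cap',(.53,.60,-.15,-.07),.068,.083),('body',(.53,.60,-.15,-.07),.052,.068),('large',(.36,.46,-.33,-.23),.058,.068),('med',(.39,.5,.19,.29),.058,.068)):
        P=W[(W[...,0]>x0)&(W[...,0]<x1)&(W[...,1]>y0)&(W[...,1]<y1)&(W[...,2]>lo)&(W[...,2]<hi)]
        if len(P)>4:
            c,wh,a=cv2.minAreaRect((P[:,:2]*1000).astype(np.float32));(cc,r)=cv2.minEnclosingCircle((P[:,:2]*1000).astype(np.float32))
            print(f,nm,len(P),np.round(c,1),np.round(wh,1),'circ',np.round(cc,1),round(2*r,1),'zmed',np.median(P[:,2]).round(4))
plan(556,-114,120,5.2)
```

```text
w1.npz small cap top 205 [ 557.8 -111.5] [24.2 24.7] circ [ 558.  -111.8] 25.5 zmed 0.0769
w1.npz small cap 244 [ 557.6 -111.3] [25.3 24.9] circ [ 558.2 -111.5] 26.2 zmed 0.0765
w1.npz body 135 [ 557.5 -106.7] [29.8 21.2] circ [ 558.2 -111.3] 30.9 zmed 0.0609
w1.npz large 96 [ 423.  -279.6] [26.7 12.5] circ [ 419.2 -279.5] 27.1 zmed 0.0621
top.npz small cap top 37 [ 555.9 -113.5] [22.  24.6] circ [ 555. -114.] 26.6 zmed 0.0775
top.npz small cap 51 [ 554.5 -113.6] [24.1 24.2] circ [ 555.1 -113.7] 26.6 zmed 0.0759
top.npz body 30 [ 570.  -113.2] [59.1 59.7] circ [ 569.9 -111.7] 81.3 zmed 0.0587
top.npz large 52 [ 412.6 -280. ] [25.6 24.8] circ [ 412.6 -279.8] 29.0 zmed 0.0619
top.npz med 50 [441.3 242.1] [25.8 25.8] circ [441.7 242.6] 28.0 zmed 0.0641
at [540.4 -27.5 300.4] t 2.65 gap 0.08513991527526919 delta [-87.5   7.7 180.4] rot [ 0. -0.  0.]
```

>>> step_arm(
  deltas=[
    {"x": -30,"y": 3,"z": 40,"rx": 0,"ry": 0,"rz": 0,"jaw": 62},
    {"x": -60,"y": 7,"z": 80,"rx": 0,"ry": 0,"rz": 0,"jaw": 62},
    {"x": -80,"y": 9,"z": 120,"rx": 0,"ry": 0,"rz": 0,"jaw": 62},
    {"x": -85,"y": 10,"z": 155,"rx": 0,"ry": 0,"rz": 0,"jaw": 62},
    {"x": -85,"y": 10,"z": 185,"rx": 0,"ry": 0,"rz": 0,"jaw": 62},
    {"x": -85,"y": 10,"z": 205,"rx": 0,"ry": 0,"rz": 0,"jaw": 62},
    {"x": -85,"y": 10,"z": 220,"rx": 0,"ry": 0,"rz": 0,"jaw": 62},
    {"x": -85,"y": 10,"z": 228,"rx": 0,"ry": 0,"rz": 0,"jaw": 62},
    {"x": -85,"y": 10,"z": 231,"rx": 0,"ry": 0,"rz": 0,"jaw": 62},
    {"x": -85,"y": 10,"z": 231,"rx": 0,"ry": 0,"rz": 0,"jaw": 62},
  ],
)

```text
t: 3.9
tcp_pos: [0.5584, -0.1114, 0.0697]
ee_rot: [2.118, 2.319, 0.001]
ft_force: [-0.2, 0.3, 0.1]
finger_gap: 0.0621
grasp_force: 0.0
```

```bash
python3 -c "
from h import *
plan(558,-111.6,68)
s=snap('wrist');np.savez('w2',**s)
cv2.imwrite('pics/w2.png',cv2.resize(s['image'][:,:,::-1],(800,500)))"
```

```text
at [ 558.4 -111.4   69.7] t 3.9 gap 0.062095013811259356 delta [-0.1 -0.4  1.7] rot [ 0.  0. -0.]
```

View pics/w2.png

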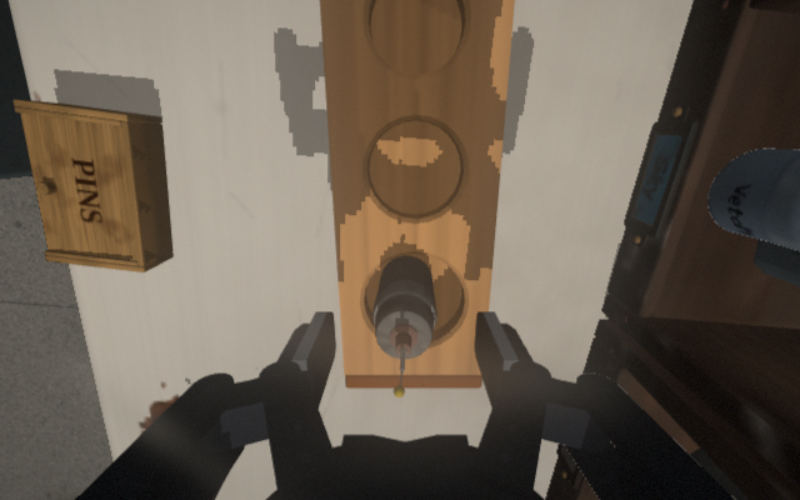

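The cap, at (403,333), is centred between the fingers (330 to 478), so I'll close and lift.

>>> step_arm(
  deltas=[
    {"x": 0,"y": 0,"z": 0,"rx": 0,"ry": 0,"rz": 0,"jaw": 20},
    {"x": 0,"y": 0,"z": 0,"rx": 0,"ry": 0,"rz": 0,"jaw": 20},
    {"x": 0,"y": 0,"z": 0,"rx": 0,"ry": 0,"rz": 0,"jaw": 20},
    {"x": 0,"y": 0,"z": 0,"rx": 0,"ry": 0,"rz": 0,"jaw": 20},
    {"x": 0,"y": 0,"z": 0,"rx": 0,"ry": 0,"rz": 0,"jaw": 20},
    {"x": 0,"y": 0,"z": 0,"rx": 0,"ry": 0,"rz": 0,"jaw": 20},
    {"x": 0,"y": 0,"z": 0,"rx": 0,"ry": 0,"rz": 0,"jaw": 20},
    {"x": 0,"y": 0,"z": -5,"rx": 0,"ry": 0,"rz": 0,"jaw": 20},
    {"x": 0,"y": 0,"z": -15,"rx": 0,"ry": 0,"rz": 0,"jaw": 20},
    {"x": 0,"y": 0,"z": -30,"rx": 0,"ry": 0,"rz": 0,"jaw": 20},
  ],
  squeeze=40,
)

```text
t: 5.2
tcp_pos: [0.5579, -0.1114, 0.1]
ee_rot: [-2.118, -2.319, 0.001]
ft_force: [0.5, 0.2, -0.6]
finger_gap: 0.0229
grasp_force: 38.8
```

```bash
python3 -c "
from h import *
plan(558,-111.6,100)
s=snap('wrist');np.savez('w3',**s)
cv2.imwrite('pics/w3.png',cv2.resize(s['image'][200:360,190:450,::-1],(780,480)))"
```

```text
at [ 557.9 -111.4  100. ] t 5.2 gap 0.022902329583345322 delta [-0.3  0.1 -0. ] rot [-0. -0. -0.]
```

View pics/w3.png

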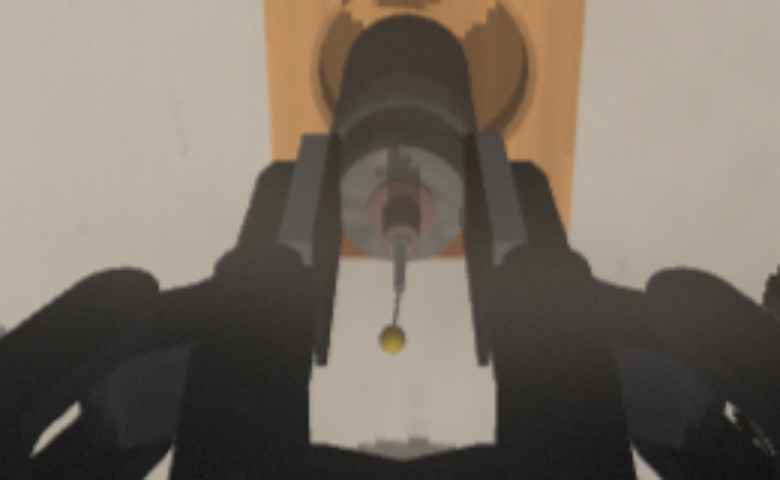

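The small bottle is held upright, with the pads on either side of its cap. I'll measure the held bottle with the same camera so the calibration bias cancels.

```bash
cat >> h.py <<'E'
def cap(f,cx,cy,lo,hi,r=.018):
    s=dict(np.load(f));W=cloud(s)
    m=(np.hypot(W[...,0]-cx,W[...,1]-cy)<r)&(W[...,2]>lo)&(W[...,2]<hi)
    P=W[m];c,rad=cv2.minEnclosingCircle((P[:,:2]*1000).astype(np.float32));b=(P[:,:2].min(0)+P[:,:2].max(0))*500
    print('cap',len(P),'circ',np.round(c,1),round(2*rad,1),'box',b.round(1),'mean',(P[:,:2].mean(0)*1000).round(1),'zmed',np.median(P[:,2]).round(4))
E
python3 - <<'E'
from h import *
cap('w1.npz',.558,-.1115,.074,.083);cap('w2.npz',.558,-.1115,.074,.083);cap('w3.npz',.558,-.1115,.104,.113)
for lo in(.104,.106,.108,.110):cap('w3.npz',.558,-.1115,lo,lo+.002)
plan(546.7,70.4,130)
E
```

```text
cap 205 circ [ 558.  -111.8] 25.5 box [ 558.2 -112.1] mean [ 557.8 -110.3] zmed 0.0769
cap 1312 circ [ 557.8 -112.3] 26.3 box [ 558.2 -112.2] mean [ 558.1 -110.2] zmed 0.077
cap 1462 circ [ 557.9 -110. ] 34.2 box [ 556.9 -111.6] mean [ 558.  -109.6] zmed 0.1073
cap 170 circ [ 557.6 -109.9] 33.6 box [ 556.8 -111.5] mean [ 556.6 -105.7] zmed 0.1052
cap 922 circ [ 557.8 -108.6] 32.5 box [ 557.  -111.7] mean [ 558.1 -110.3] zmed 0.1071
cap 255 circ [ 557.6 -106.8] 30.5 box [ 556.9 -109.7] mean [ 558.4 -109.6] zmed 0.1087
cap 80 circ [ 557.5 -108.6] 32.1 box [ 556.7 -109.6] mean [ 558.1 -110.1] zmed 0.1108
at [ 559.  -111.8  102.1] t 5.25 gap 0.023175874733547187 delta [182.6   4.3 -28. ] rot [ 0.1  0.  -0. ]
```

>>> step_arm(
  deltas=[
    {"x": 0,"y": 0,"z": -14,"rx": 0,"ry": 0,"rz": 0,"jaw": 20},
    {"x": 5,"y": 0,"z": -28,"rx": 0,"ry": 0,"rz": 0,"jaw": 20},
    {"x": 35,"y": 1,"z": -28,"rx": 0,"ry": 0,"rz": 0,"jaw": 20},
    {"x": 75,"y": 2,"z": -28,"rx": 0,"ry": 0,"rz": 0,"jaw": 20},
    {"x": 115,"y": 3,"z": -28,"rx": 0,"ry": 0,"rz": 0,"jaw": 20},
    {"x": 150,"y": 4,"z": -28,"rx": 0,"ry": 0,"rz": 0,"jaw": 20},
    {"x": 173,"y": 5,"z": -28,"rx": 0,"ry": 0,"rz": 0,"jaw": 20},
    {"x": 183,"y": 5,"z": -28,"rx": 0,"ry": 0,"rz": 0,"jaw": 20},
    {"x": 183,"y": 5,"z": -28,"rx": 0,"ry": 0,"rz": 0,"jaw": 20},
    {"x": 183,"y": 5,"z": -28,"rx": 0,"ry": 0,"rz": 0,"jaw": 20},
  ],
)

```text
t: 6.5
tcp_pos: [0.5466, 0.07, 0.1276]
ee_rot: [2.12, 2.318, -0.0]
ft_force: [-0.6, 0.1, -0.3]
finger_gap: 0.0231
grasp_force: 38.8
```

Run:
```python
from h import *
s=snap('wrist');np.savez('w4',**s)
plan(546.7,71,130)
W=cloud(s)
# rack edges / hole-40 & 45 & 53 in this view, to recheck rack pose
s=dict(s);s['Z']=W[...,2].astype(np.float32)
z=rect(s,.48,.63,-.19,.14,.046,k='Z');hole=(z<.041).astype(np.uint8)
n,l,st,ce=cv2.connectedComponentsWithStats(hole)
for i in range(1,n):
    if 1000<st[i,4]<14000:
        (x,y),r=cv2.minEnclosingCircle(cv2.findContours((l==i).astype(np.uint8),0,1)[0][0])
        print('hole',(480+ce[i][0]/2).round(1),(140-ce[i][1]/2).round(1),'circ',round(480+x/2,1),round(140-y/2,1),round(r,1))
cap('w4.npz',.5467,.071,.132,.145)
```

```text
at [546.6  69.9 127.5] t 6.55 gap 0.02292245241988301 delta [ 1.1  0.2 -2.5] rot [ 0.   0.  -0.1]
hole 545.6 78.6 circ 546.6 72.0 34.2
hole 557.3 -42.2 circ 557.0 -41.5 44.3
cap 1630 circ [546.5  72.2] 34.5 box [545.7  69.7] mean [546.7  72.1] zmed 0.135
```

>>> step_arm(
  deltas=[
    {"x": 1,"y": 0,"z": 5,"rx": 0,"ry": 0,"rz": 0,"jaw": 20},
    {"x": 1,"y": 0,"z": 10,"rx": 0,"ry": 0,"rz": 0,"jaw": 20},
    {"x": 1,"y": 0,"z": 15,"rx": 0,"ry": 0,"rz": 0,"jaw": 20},
    {"x": 1,"y": 0,"z": 20,"rx": 0,"ry": 0,"rz": 0,"jaw": 20},
    {"x": 1,"y": 0,"z": 20,"rx": 0,"ry": 0,"rz": 0,"jaw": 20},
    {"x": 1,"y": 0,"z": 20,"rx": 0,"ry": 0,"rz": 0,"jaw": 20},
    {"x": 1,"y": 0,"z": 20,"rx": 0,"ry": 0,"rz": 0,"jaw": 20},
    {"x": 1,"y": 0,"z": 20,"rx": 0,"ry": 0,"rz": 0,"jaw": 20},
    {"x": 1,"y": 0,"z": 20,"rx": 0,"ry": 0,"rz": 0,"jaw": 20},
    {"x": 1,"y": 0,"z": 20,"rx": 0,"ry": 0,"rz": 0,"jaw": 20},
  ],
)

```text
t: 7.8
tcp_pos: [0.5464, 0.0723, 0.1073]
ee_rot: [2.119, 2.32, 0.0]
ft_force: [-0.6, -0.9, -0.0]
finger_gap: 0.0228
grasp_force: 38.8
```

Run:
```python
from h import *
s=snap('wrist');np.savez('w5',**s)
plan(546.7,71,100)
u,v=proj(s,[[.5467,.0704,.046],[.5467,.0704+.0175,.046]]);print(u,v)
u0,v0=int(u[0]),int(v[0])
cv2.imwrite('pics/w5.png',cv2.resize(s['image'][v0-70:v0+50,u0-80:u0+80,::-1],(800,600),interpolation=cv2.INTER_CUBIC));print(u0-80,v0-70)
```

```text
at [546.4  72.3 107.3] t 7.85 gap 0.023208912521444903 delta [-1.3  0.2  7.3] rot [ 0. -0. -0.]
[323.28471582 325.36073448] [221.25225814 199.88322547]
243 151
```

View pics/w5.png

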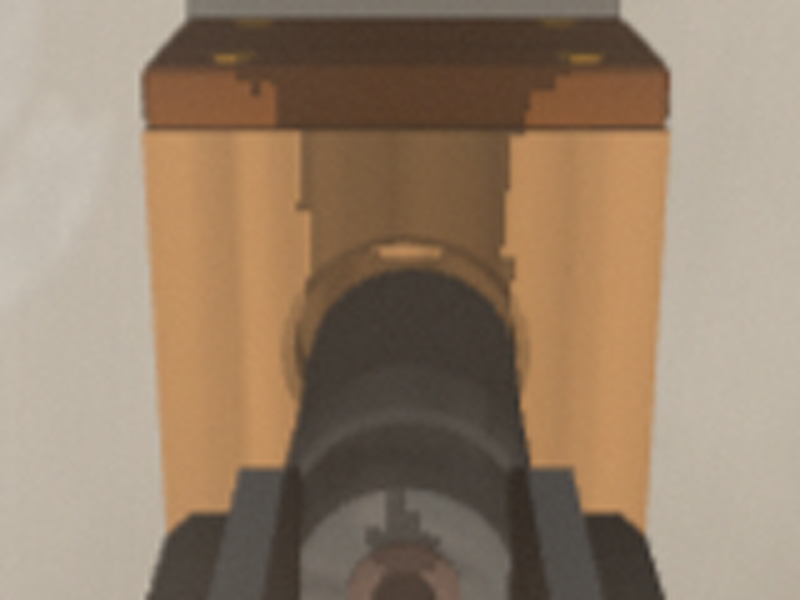

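The rim apex is at about (405,238) and the base edge at (410,268). That makes the bottle roughly 2 mm short in +y and 0.5 mm too far in +x. I'll shift it and probe into the hole.

>>> step_arm(
  deltas=[
    {"x": 1,"y": -0.4,"z": 0,"rx": 0,"ry": 0,"rz": 0,"jaw": 20},
    {"x": 1.7,"y": -0.4,"z": 0,"rx": 0,"ry": 0,"rz": 0,"jaw": 20},
    {"x": 1.7,"y": -0.4,"z": 1,"rx": 0,"ry": 0,"rz": 0,"jaw": 20},
    {"x": 1.7,"y": -0.4,"z": 2,"rx": 0,"ry": 0,"rz": 0,"jaw": 20},
    {"x": 1.7,"y": -0.4,"z": 4,"rx": 0,"ry": 0,"rz": 0,"jaw": 20},
    {"x": 1.7,"y": -0.4,"z": 5,"rx": 0,"ry": 0,"rz": 0,"jaw": 20},
    {"x": 1.7,"y": -0.4,"z": 6,"rx": 0,"ry": 0,"rz": 0,"jaw": 20},
    {"x": 1.7,"y": -0.4,"z": 7,"rx": 0,"ry": 0,"rz": 0,"jaw": 20},
    {"x": 1.7,"y": -0.4,"z": 8,"rx": 0,"ry": 0,"rz": 0,"jaw": 20},
    {"x": 1.7,"y": -0.4,"z": 8,"rx": 0,"ry": 0,"rz": 0,"jaw": 20},
  ],
)

```text
t: 9.1
tcp_pos: [0.5458, 0.0739, 0.0992]
ee_rot: [-2.119, -2.32, 0.0]
ft_force: [-0.9, -0.2, -1.3]
finger_gap: 0.0231
grasp_force: 38.8
```

There's no contact force with the base below the top face, so it's entering. I'll continue down.

>>> step_arm(
  deltas=[
    {"x": 0,"y": 0,"z": 3,"rx": 0,"ry": 0,"rz": 0,"jaw": 20},
    {"x": 0,"y": 0,"z": 6,"rx": 0,"ry": 0,"rz": 0,"jaw": 20},
    {"x": 0,"y": 0,"z": 9,"rx": 0,"ry": 0,"rz": 0,"jaw": 20},
    {"x": 0,"y": 0,"z": 12,"rx": 0,"ry": 0,"rz": 0,"jaw": 20},
    {"x": 0,"y": 0,"z": 15,"rx": 0,"ry": 0,"rz": 0,"jaw": 20},
    {"x": 0,"y": 0,"z": 18,"rx": 0,"ry": 0,"rz": 0,"jaw": 20},
    {"x": 0,"y": 0,"z": 21,"rx": 0,"ry": 0,"rz": 0,"jaw": 20},
    {"x": 0,"y": 0,"z": 24,"rx": 0,"ry": 0,"rz": 0,"jaw": 20},
    {"x": 0,"y": 0,"z": 27,"rx": 0,"ry": 0,"rz": 0,"jaw": 20},
    {"x": 0,"y": 0,"z": 28,"rx": 0,"ry": 0,"rz": 0,"jaw": 20},
  ],
)

```text
t: 10.35
tcp_pos: [0.5458, 0.0739, 0.0711]
ee_rot: [-2.119, -2.32, 0.0]
ft_force: [-0.6, -0.8, 0.1]
finger_gap: 0.0229
grasp_force: 38.9
```

>>> step_arm(
  deltas=[
    {"x": 0,"y": 0,"z": 0,"rx": 0,"ry": 0,"rz": 0,"jaw": 50},
    {"x": 0,"y": 0,"z": 0,"rx": 0,"ry": 0,"rz": 0,"jaw": 50},
    {"x": 0,"y": 0,"z": 0,"rx": 0,"ry": 0,"rz": 0,"jaw": 60},
    {"x": 0,"y": 0,"z": -10,"rx": 0,"ry": 0,"rz": 0,"jaw": 60},
    {"x": 0,"y": 0,"z": -40,"rx": 0,"ry": 0,"rz": 0,"jaw": 65},
    {"x": 0,"y": 0,"z": -80,"rx": 0,"ry": 0,"rz": 0,"jaw": 65},
    {"x": 40,"y": -20,"z": -110,"rx": 0,"ry": 0,"rz": 0,"jaw": 65},
    {"x": 90,"y": -43,"z": -110,"rx": 0,"ry": 0,"rz": 0,"jaw": 65},
    {"x": 140,"y": -66,"z": -110,"rx": 0,"ry": 0,"rz": 0,"jaw": 65},
    {"x": 179,"y": -86,"z": -110,"rx": 0,"ry": 0,"rz": 0,"jaw": 65},
  ],
)

```text
t: 11.6
tcp_pos: [0.4428, 0.2465, 0.1821]
ee_rot: [-2.117, -2.321, -0.002]
ft_force: [-0.2, 0.7, -1.1]
finger_gap: 0.0647
grasp_force: 0.0
```

Run:
```python
from h import *
s=snap('wrist');s=snap('wrist');s=snap('wrist');np.savez('w6',**s)
plan(444,244,65)
for lo,hi in((.06,.07),(.057,.07)):cap('w6.npz',.444,.244,lo,hi,.03)
W=cloud(s);P=W[(np.hypot(W[...,0]-.444,W[...,1]-.244)<.035)&(W[...,2]>.015)]
print(np.histogram(P[:,2],bins=np.arange(.015,.12,.005)))
t=snap('top');np.savez('t2',**t)
cap('t2.npz',.543,.072,.06,.085,.03)
```

```text
at [442.7 246.7 181.8] t 11.75 gap 0.06499173804086072 delta [ -3.    1.1 116.8] rot [-0.  -0.1  0.3]
cap 564 circ [445.  244.8] 28.2 box [445.  244.7] mean [444.8 246.1] zmed 0.0642
cap 601 circ [445.  244.9] 28.4 box [444.9 244.9] mean [444.8 246.6] zmed 0.0641
(array([ 37,  35,  39,  33,  37,  71, 453,  53,  59, 451, 113,  19,  25,
         4,   6,   1,   0,  14,   0,   0]), array([0.015, 0.02 , 0.025, 0.03 , 0.035, 0.04 , 0.045, 0.05 , 0.055,
       0.06 , 0.065, 0.07 , 0.075, 0.08 , 0.085, 0.09 , 0.095, 0.1  ,
       0.105, 0.11 , 0.115]))
cap 70 circ [542.1  70.4] 31.5 box [541.3  71.1] mean [540.5  70. ] zmed 0.0752
```

>>> step_arm(
  deltas=[
    {"x": -1,"y": 2.2,"z": 40,"rx": 0,"ry": 0,"rz": 0,"jaw": 62},
    {"x": -1,"y": 2.2,"z": 80,"rx": 0,"ry": 0,"rz": 0,"jaw": 62},
    {"x": -1,"y": 2.2,"z": 110,"rx": 0,"ry": 0,"rz": 0,"jaw": 62},
    {"x": -1,"y": 2.2,"z": 122,"rx": 0,"ry": 0,"rz": 0,"jaw": 62},
    {"x": -1,"y": 2.2,"z": 126,"rx": 0,"ry": 0,"rz": 0,"jaw": 62},
    {"x": -1,"y": 2.2,"z": 126,"rx": 0,"ry": 0,"rz": 0,"jaw": 62},
    {"x": -1,"y": 2.2,"z": 126,"rx": 0,"ry": 0,"rz": 0,"jaw": 20},
    {"x": -1,"y": 2.2,"z": 126,"rx": 0,"ry": 0,"rz": 0,"jaw": 20},
    {"x": -1,"y": 2.2,"z": 126,"rx": 0,"ry": 0,"rz": 0,"jaw": 20},
    {"x": -1,"y": 2.2,"z": 126,"rx": 0,"ry": 0,"rz": 0,"jaw": 20},
  ],
)

```text
t: 13.05
tcp_pos: [0.4465, 0.2439, 0.0562]
ee_rot: [-2.118, -2.32, -0.002]
ft_force: [-0.7, -1.3, 8.7]
finger_gap: 0.0257
grasp_force: 39.0
```

>>> step_arm(
  deltas=[
    {"x": 0,"y": 0,"z": 0,"rx": 0,"ry": 0,"rz": 0,"jaw": 20},
    {"x": 0,"y": 0,"z": 0,"rx": 0,"ry": 0,"rz": 0,"jaw": 20},
    {"x": 0,"y": 0,"z": -5,"rx": 0,"ry": 0,"rz": 0,"jaw": 20},
    {"x": 0,"y": 0,"z": -15,"rx": 0,"ry": 0,"rz": 0,"jaw": 20},
    {"x": 0,"y": 0,"z": -30,"rx": 0,"ry": 0,"rz": 0,"jaw": 20},
    {"x": 0,"y": 0,"z": -50,"rx": 0,"ry": 0,"rz": 0,"jaw": 20},
    {"x": 0,"y": 0,"z": -75,"rx": 0,"ry": 0,"rz": 0,"jaw": 20},
    {"x": 0,"y": 0,"z": -90,"rx": 0,"ry": 0,"rz": 0,"jaw": 20},
    {"x": 0,"y": 0,"z": -90,"rx": 0,"ry": 0,"rz": 0,"jaw": 20},
    {"x": 0,"y": 0,"z": -90,"rx": 0,"ry": 0,"rz": 0,"jaw": 20},
  ],
)

```text
t: 14.3
tcp_pos: [0.4459, 0.2436, 0.1448]
ee_rot: [-2.118, -2.32, 0.001]
ft_force: [-0.9, -0.7, -0.4]
finger_gap: 0.0255
grasp_force: 39.1
```

Run:
```python
from h import *
s=snap('wrist');np.savez('w7',**s)
plan(556.2,-40.5,146)
for lo in(.148,.151,.154):cap('w7.npz',.445,.246,lo,lo+.006,.025)
```

```text
at [445.8 243.5 144.6] t 14.35 gap 0.025494302920743745 delta [-292.8   84.2   -1.3] rot [-0.1  0.  -0. ]
cap 1625 circ [444.7 250.5] 48.9 box [444.7 244.9] mean [445.7 248.3] zmed 0.1527
cap 1781 circ [444.6 250.3] 49.0 box [444.6 244.7] mean [445.5 247.5] zmed 0.1532
cap 607 circ [444.5 250.8] 48.9 box [444.5 244.8] mean [444.6 249.1] zmed 0.1557
```

>>> step_arm(
  deltas=[
    {"x": -25,"y": 7,"z": -5,"rx": 0,"ry": 0,"rz": 0,"jaw": 20},
    {"x": -70,"y": 20,"z": -5,"rx": 0,"ry": 0,"rz": 0,"jaw": 20},
    {"x": -115,"y": 33,"z": -5,"rx": 0,"ry": 0,"rz": 0,"jaw": 20},
    {"x": -165,"y": 47,"z": -5,"rx": 0,"ry": 0,"rz": 0,"jaw": 20},
    {"x": -210,"y": 60,"z": -5,"rx": 0,"ry": 0,"rz": 0,"jaw": 20},
    {"x": -250,"y": 71,"z": -5,"rx": 0,"ry": 0,"rz": 0,"jaw": 20},
    {"x": -280,"y": 80,"z": 0,"rx": 0,"ry": 0,"rz": 0,"jaw": 20},
    {"x": -294,"y": 84,"z": 10,"rx": 0,"ry": 0,"rz": 0,"jaw": 20},
    {"x": -294,"y": 84,"z": 20,"rx": 0,"ry": 0,"rz": 0,"jaw": 20},
    {"x": -294,"y": 84,"z": 28,"rx": 0,"ry": 0,"rz": 0,"jaw": 20},
  ],
)

```text
t: 15.6
tcp_pos: [0.5557, -0.0399, 0.116]
ee_rot: [-2.116, -2.32, 0.001]
ft_force: [0.1, 0.6, -0.6]
finger_gap: 0.0255
grasp_force: 39.1
```

>>> step_arm(
  deltas=[
    {"x": 0,"y": 0,"z": 4,"rx": 0,"ry": 0,"rz": 0,"jaw": 20},
    {"x": 0,"y": 0,"z": 7,"rx": 0,"ry": 0,"rz": 0,"jaw": 20},
    {"x": 0,"y": 0,"z": 9,"rx": 0,"ry": 0,"rz": 0,"jaw": 20},
    {"x": 0,"y": 0,"z": 9,"rx": 0,"ry": 0,"rz": 0,"jaw": 20},
    {"x": 0,"y": 0,"z": 9,"rx": 0,"ry": 0,"rz": 0,"jaw": 20},
    {"x": 0,"y": 0,"z": 9,"rx": 0,"ry": 0,"rz": 0,"jaw": 20},
    {"x": 0,"y": 0,"z": 9,"rx": 0,"ry": 0,"rz": 0,"jaw": 20},
    {"x": 0,"y": 0,"z": 9,"rx": 0,"ry": 0,"rz": 0,"jaw": 20},
    {"x": 0,"y": 0,"z": 9,"rx": 0,"ry": 0,"rz": 0,"jaw": 20},
    {"x": 0,"y": 0,"z": 9,"rx": 0,"ry": 0,"rz": 0,"jaw": 20},
  ],
)

```text
t: 16.85
tcp_pos: [0.5565, -0.0416, 0.1083]
ee_rot: [2.118, 2.32, -0.0]
ft_force: [0.3, 0.5, -0.3]
finger_gap: 0.0253
grasp_force: 39.1
```

Run:
```python
from h import *
s=snap('wrist');np.savez('w8',**s)
plan(556.2,-42.5,100)
o=telemetry.get_obs();print(o['ft_force'])
u,v=proj(s,[[.557,-.042,.046],[.557,-.0195,.046]]);print(u,v)
u0,v0=int(u[0]),int(v[0])
cv2.imwrite('pics/w8.png',cv2.resize(s['image'][v0-70:v0+50,u0-80:u0+80,::-1],(800,600),interpolation=cv2.INTER_CUBIC));print(u0-80,v0-70)
```

```text
at [556.5 -41.6 108.3] t 16.9 gap 0.025425467842060838 delta [-0.9 -0.4  8.3] rot [-0.  0. -0.]
[-0.17829171 -0.16260052 -1.3395647 ]
[323.68344908 326.37921031] [219.05147869 191.35756717]
243 149
```

View pics/w8.png

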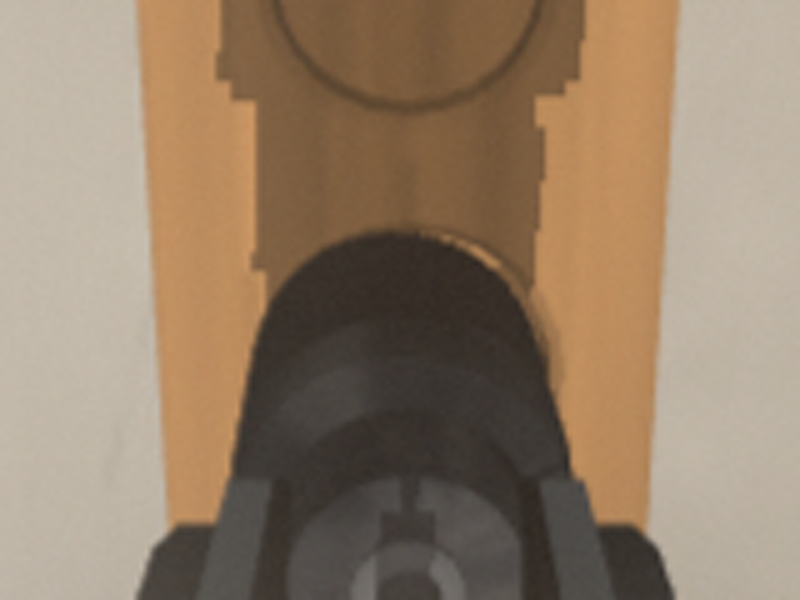

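The medium bottle sits about 3.4 mm too far in +y, since its base edge covers the rim apex near (400,230), and about 1 mm too far in −x. I'll correct that and probe.

>>> step_arm(
  deltas=[
    {"x": -2,"y": 1,"z": 0,"rx": 0,"ry": 0,"rz": 0,"jaw": 20},
    {"x": -3.3,"y": 1,"z": 0,"rx": 0,"ry": 0,"rz": 0,"jaw": 20},
    {"x": -3.3,"y": 1,"z": 2,"rx": 0,"ry": 0,"rz": 0,"jaw": 20},
    {"x": -3.3,"y": 1,"z": 3,"rx": 0,"ry": 0,"rz": 0,"jaw": 20},
    {"x": -3.3,"y": 1,"z": 4,"rx": 0,"ry": 0,"rz": 0,"jaw": 20},
    {"x": -3.3,"y": 1,"z": 5,"rx": 0,"ry": 0,"rz": 0,"jaw": 20},
    {"x": -3.3,"y": 1,"z": 6,"rx": 0,"ry": 0,"rz": 0,"jaw": 20},
    {"x": -3.3,"y": 1,"z": 7,"rx": 0,"ry": 0,"rz": 0,"jaw": 20},
    {"x": -3.3,"y": 1,"z": 8,"rx": 0,"ry": 0,"rz": 0,"jaw": 20},
    {"x": -3.3,"y": 1,"z": 8,"rx": 0,"ry": 0,"rz": 0,"jaw": 20},
  ],
)

```text
t: 18.15
tcp_pos: [0.5578, -0.0448, 0.1002]
ee_rot: [-2.119, -2.32, 0.0]
ft_force: [-0.3, 0.5, -0.7]
finger_gap: 0.0256
grasp_force: 39.1
```

>>> step_arm(
  deltas=[
    {"x": 0,"y": 0,"z": 1,"rx": 0,"ry": 0,"rz": 0,"jaw": 20},
    {"x": 0,"y": 0,"z": 2,"rx": 0,"ry": 0,"rz": 0,"jaw": 20},
    {"x": 0,"y": 0,"z": 3,"rx": 0,"ry": 0,"rz": 0,"jaw": 20},
    {"x": 0,"y": 0,"z": 4,"rx": 0,"ry": 0,"rz": 0,"jaw": 20},
    {"x": 0,"y": 0,"z": 5,"rx": 0,"ry": 0,"rz": 0,"jaw": 20},
    {"x": 0,"y": 0,"z": 6,"rx": 0,"ry": 0,"rz": 0,"jaw": 20},
    {"x": 0,"y": 0,"z": 7,"rx": 0,"ry": 0,"rz": 0,"jaw": 20},
    {"x": 0,"y": 0,"z": 7,"rx": 0,"ry": 0,"rz": 0,"jaw": 20},
    {"x": 0,"y": 0,"z": 7,"rx": 0,"ry": 0,"rz": 0,"jaw": 20},
    {"x": 0,"y": 0,"z": 7,"rx": 0,"ry": 0,"rz": 0,"jaw": 20},
  ],
)

```text
t: 19.4
tcp_pos: [0.5578, -0.0448, 0.0933]
ee_rot: [2.119, 2.32, -0.0]
ft_force: [-0.0, -0.8, -0.8]
finger_gap: 0.0257
grasp_force: 39.1
```

In the hole with no force. I'll go down to the floor board (TCP about 68.5).

>>> step_arm(
  deltas=[
    {"x": 0,"y": 0,"z": 3,"rx": 0,"ry": 0,"rz": 0,"jaw": 20},
    {"x": 0,"y": 0,"z": 6,"rx": 0,"ry": 0,"rz": 0,"jaw": 20},
    {"x": 0,"y": 0,"z": 9,"rx": 0,"ry": 0,"rz": 0,"jaw": 20},
    {"x": 0,"y": 0,"z": 12,"rx": 0,"ry": 0,"rz": 0,"jaw": 20},
    {"x": 0,"y": 0,"z": 15,"rx": 0,"ry": 0,"rz": 0,"jaw": 20},
    {"x": 0,"y": 0,"z": 18,"rx": 0,"ry": 0,"rz": 0,"jaw": 20},
    {"x": 0,"y": 0,"z": 21,"rx": 0,"ry": 0,"rz": 0,"jaw": 20},
    {"x": 0,"y": 0,"z": 23,"rx": 0,"ry": 0,"rz": 0,"jaw": 20},
    {"x": 0,"y": 0,"z": 24,"rx": 0,"ry": 0,"rz": 0,"jaw": 20},
    {"x": 0,"y": 0,"z": 24,"rx": 0,"ry": 0,"rz": 0,"jaw": 20},
  ],
)

```text
t: 20.65
tcp_pos: [0.5578, -0.0448, 0.0693]
ee_rot: [-2.119, -2.32, 0.0]
ft_force: [0.9, 0.8, 0.3]
finger_gap: 0.0253
grasp_force: 39.1
```

>>> step_arm(
  deltas=[
    {"x": 0,"y": 0,"z": 0,"rx": 0,"ry": 0,"rz": 0,"jaw": 50},
    {"x": 0,"y": 0,"z": 0,"rx": 0,"ry": 0,"rz": 0,"jaw": 55},
    {"x": 0,"y": 0,"z": 0,"rx": 0,"ry": 0,"rz": 0,"jaw": 62},
    {"x": 0,"y": 0,"z": -10,"rx": 0,"ry": 0,"rz": 0,"jaw": 65},
    {"x": 0,"y": 0,"z": -40,"rx": 0,"ry": 0,"rz": 0,"jaw": 65},
    {"x": 0,"y": 0,"z": -80,"rx": 0,"ry": 0,"rz": 0,"jaw": 65},
    {"x": -40,"y": -30,"z": -115,"rx": 0,"ry": 0,"rz": 0,"jaw": 65},
    {"x": -85,"y": -62,"z": -115,"rx": 0,"ry": 0,"rz": 0,"jaw": 65},
    {"x": -130,"y": -96,"z": -115,"rx": 0,"ry": 0,"rz": 0,"jaw": 65},
    {"x": -170,"y": -126,"z": -115,"rx": 0,"ry": 0,"rz": 0,"jaw": 65},
  ],
)

```text
t: 21.9
tcp_pos: [0.4466, -0.2272, 0.1853]
ee_rot: [2.118, 2.318, 0.001]
ft_force: [0.3, 0.1, 0.1]
finger_gap: 0.065
grasp_force: 0.0
```

>>> step_arm(
  deltas=[
    {"x": -30,"y": -22,"z": 0,"rx": 0,"ry": 0,"rz": 0,"jaw": 65},
    {"x": -49,"y": -36,"z": 0,"rx": 0,"ry": 0,"rz": 0,"jaw": 65},
    {"x": -49,"y": -36,"z": 0,"rx": 0,"ry": 0,"rz": 0,"jaw": 65},
    {"x": -49,"y": -36,"z": 0,"rx": 0,"ry": 0,"rz": 0,"jaw": 65},
    {"x": -49,"y": -36,"z": 0,"rx": 0,"ry": 0,"rz": 0,"jaw": 65},
    {"x": -49,"y": -36,"z": 0,"rx": 0,"ry": 0,"rz": 0,"jaw": 65},
    {"x": -49,"y": -36,"z": 0,"rx": 0,"ry": 0,"rz": 0,"jaw": 65},
    {"x": -49,"y": -36,"z": 0,"rx": 0,"ry": 0,"rz": 0,"jaw": 65},
    {"x": -49,"y": -36,"z": 0,"rx": 0,"ry": 0,"rz": 0,"jaw": 65},
    {"x": -49,"y": -36,"z": 0,"rx": 0,"ry": 0,"rz": 0,"jaw": 65},
  ],
)

```text
t: 23.15
tcp_pos: [0.4163, -0.2775, 0.1843]
ee_rot: [-2.119, -2.32, 0.0]
ft_force: [-0.7, 0.8, -0.3]
finger_gap: 0.0646
grasp_force: 0.0
```

Run:
```python
from h import *
s=snap('wrist');np.savez('w9',**s)
plan(416,-277,56)
cap('w9.npz',.416,-.278,.06,.07,.03);cap('w9.npz',.416,-.278,.057,.07,.03)
t=snap('top');np.savez('t3',**t)
cap('t3.npz',.543,.072,.06,.085,.03);cap('t3.npz',.554,-.044,.06,.085,.03)
```

```text
at [ 416.3 -277.5  184.3] t 23.2 gap 0.06515292566021565 delta [  0.6  -0.2 128.3] rot [-0.  0. -0.]
cap 552 circ [ 416.  -279.6] 28.1 box [ 416.2 -279.5] mean [ 415.9 -278.5] zmed 0.0626
cap 587 circ [ 415.9 -279.3] 28.4 box [ 416.1 -279.4] mean [ 415.8 -277.9] zmed 0.0626
cap 69 circ [541.9  70.4] 30.2 box [541.4  70.9] mean [540.2  69.3] zmed 0.0752
cap 92 circ [552.6 -45.4] 40.8 box [554.9 -44.9] mean [551.3 -45.3] zmed 0.075
```

>>> step_arm(
  deltas=[
    {"x": -1.2,"y": -0.3,"z": 40,"rx": 0,"ry": 0,"rz": 0,"jaw": 62},
    {"x": -1.2,"y": -0.3,"z": 80,"rx": 0,"ry": 0,"rz": 0,"jaw": 62},
    {"x": -1.2,"y": -0.3,"z": 110,"rx": 0,"ry": 0,"rz": 0,"jaw": 62},
    {"x": -1.2,"y": -0.3,"z": 123,"rx": 0,"ry": 0,"rz": 0,"jaw": 62},
    {"x": -1.2,"y": -0.3,"z": 127.5,"rx": 0,"ry": 0,"rz": 0,"jaw": 62},
    {"x": -1.2,"y": -0.3,"z": 127.5,"rx": 0,"ry": 0,"rz": 0,"jaw": 62},
    {"x": -1.2,"y": -0.3,"z": 127.5,"rx": 0,"ry": 0,"rz": 0,"jaw": 20},
    {"x": -1.2,"y": -0.3,"z": 127.5,"rx": 0,"ry": 0,"rz": 0,"jaw": 20},
    {"x": -1.2,"y": -0.3,"z": 127.5,"rx": 0,"ry": 0,"rz": 0,"jaw": 20},
    {"x": -1.2,"y": -0.3,"z": 127.5,"rx": 0,"ry": 0,"rz": 0,"jaw": 20},
  ],
)

```text
t: 24.5
tcp_pos: [0.4164, -0.279, 0.0576]
ee_rot: [2.118, 2.319, 0.001]
ft_force: [-1.0, 1.0, 6.5]
finger_gap: 0.025
grasp_force: 38.9
```

>>> step_arm(
  deltas=[
    {"x": 0,"y": 0,"z": 0,"rx": 0,"ry": 0,"rz": 0,"jaw": 20},
    {"x": 0,"y": 0,"z": 0,"rx": 0,"ry": 0,"rz": 0,"jaw": 20},
    {"x": 0,"y": 0,"z": -5,"rx": 0,"ry": 0,"rz": 0,"jaw": 20},
    {"x": 0,"y": 0,"z": -15,"rx": 0,"ry": 0,"rz": 0,"jaw": 20},
    {"x": 0,"y": 0,"z": -30,"rx": 0,"ry": 0,"rz": 0,"jaw": 20},
    {"x": 0,"y": 0,"z": -50,"rx": 0,"ry": 0,"rz": 0,"jaw": 20},
    {"x": 0,"y": 0,"z": -75,"rx": 0,"ry": 0,"rz": 0,"jaw": 20},
    {"x": 0,"y": 0,"z": -90,"rx": 0,"ry": 0,"rz": 0,"jaw": 20},
    {"x": 0,"y": 0,"z": -90,"rx": 0,"ry": 0,"rz": 0,"jaw": 20},
    {"x": 0,"y": 0,"z": -90,"rx": 0,"ry": 0,"rz": 0,"jaw": 20},
  ],
)

```text
t: 25.75
tcp_pos: [0.4159, -0.2784, 0.1463]
ee_rot: [-2.118, -2.319, 0.0]
ft_force: [-0.2, 0.6, -0.5]
finger_gap: 0.0251
grasp_force: 39.1
```

Run:
```python
from h import *
plan(563.3,-109,108)
```

```text
at [ 415.9 -278.4  146.3] t 25.75 gap 0.025111594316025613 delta [155.3 162.2  38.3] rot [-0. -0.  0.]
```

>>> step_arm(
  deltas=[
    {"x": 20,"y": 21,"z": 0,"rx": 0,"ry": 0,"rz": 0,"jaw": 20},
    {"x": 50,"y": 52,"z": 0,"rx": 0,"ry": 0,"rz": 0,"jaw": 20},
    {"x": 80,"y": 83,"z": 0,"rx": 0,"ry": 0,"rz": 0,"jaw": 20},
    {"x": 110,"y": 115,"z": 0,"rx": 0,"ry": 0,"rz": 0,"jaw": 20},
    {"x": 140,"y": 146,"z": 0,"rx": 0,"ry": 0,"rz": 0,"jaw": 20},
    {"x": 155,"y": 162,"z": 5,"rx": 0,"ry": 0,"rz": 0,"jaw": 20},
    {"x": 155,"y": 162,"z": 15,"rx": 0,"ry": 0,"rz": 0,"jaw": 20},
    {"x": 155,"y": 162,"z": 25,"rx": 0,"ry": 0,"rz": 0,"jaw": 20},
    {"x": 155,"y": 162,"z": 35,"rx": 0,"ry": 0,"rz": 0,"jaw": 20},
    {"x": 155,"y": 162,"z": 36,"rx": 0,"ry": 0,"rz": 0,"jaw": 20},
  ],
)

```text
t: 27.0
tcp_pos: [0.5624, -0.1105, 0.11]
ee_rot: [-2.12, -2.317, 0.002]
ft_force: [0.2, 0.5, -2.0]
finger_gap: 0.0247
grasp_force: 39.1
```

Run:
```python
from h import *
for i in range(3): s=snap('wrist')
np.savez('w10',**s)
plan(563.3,-109,100)
o=telemetry.get_obs();print(o['ft_force'])
u,v=proj(s,[[.563,-.109,.046],[.563,-.0825,.046]]);print(u,v)
u0,v0=int(u[0]),int(v[0])
cv2.imwrite('pics/w10.png',cv2.resize(s['image'][v0-70:v0+50,u0-80:u0+80,::-1],(800,600),interpolation=cv2.INTER_CUBIC));print(u0-80,v0-70)
```

```text
at [ 563.4 -110.2  111. ] t 27.15 gap 0.0246907235863736 delta [ 1.2  0.  11. ] rot [ 0.   0.  -0.1]
[ 0.83164671  0.0399569  -0.73947788]
[323.12809952 326.23924213] [215.72481784 183.05165829]
243 145
```

View pics/w10.png

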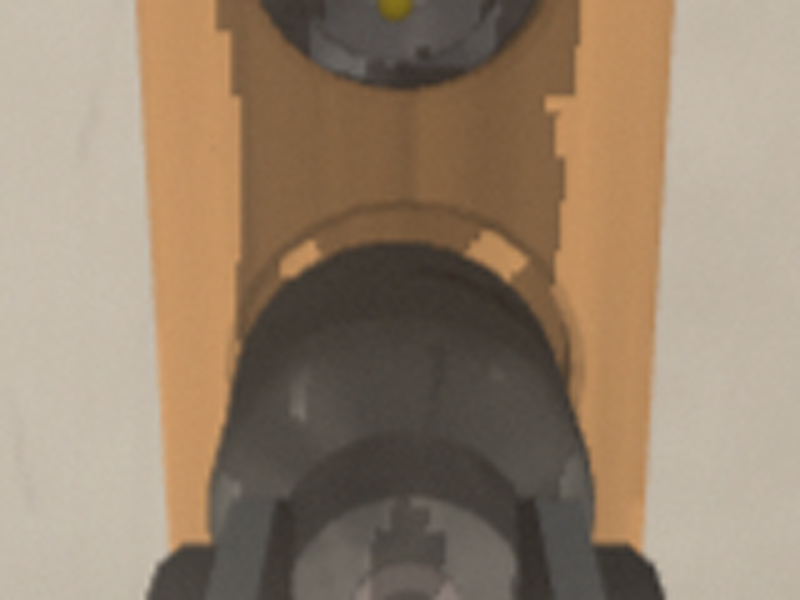

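The base edge apex is at 243 and the rim apex at 202. After parallax, the bottle needs about +3 mm in y and +0.8 mm in x.

>>> step_arm(
  deltas=[
    {"x": 2,"y": 0.8,"z": 0,"rx": 0,"ry": 0,"rz": 0,"jaw": 20},
    {"x": 3,"y": 0.8,"z": 0,"rx": 0,"ry": 0,"rz": 0,"jaw": 20},
    {"x": 3,"y": 0.8,"z": 2,"rx": 0,"ry": 0,"rz": 0,"jaw": 20},
    {"x": 3,"y": 0.8,"z": 4,"rx": 0,"ry": 0,"rz": 0,"jaw": 20},
    {"x": 3,"y": 0.8,"z": 6,"rx": 0,"ry": 0,"rz": 0,"jaw": 20},
    {"x": 3,"y": 0.8,"z": 8,"rx": 0,"ry": 0,"rz": 0,"jaw": 20},
    {"x": 3,"y": 0.8,"z": 9,"rx": 0,"ry": 0,"rz": 0,"jaw": 20},
    {"x": 3,"y": 0.8,"z": 10,"rx": 0,"ry": 0,"rz": 0,"jaw": 20},
    {"x": 3,"y": 0.8,"z": 11,"rx": 0,"ry": 0,"rz": 0,"jaw": 20},
    {"x": 3,"y": 0.8,"z": 12,"rx": 0,"ry": 0,"rz": 0,"jaw": 20},
  ],
)

```text
t: 28.4
tcp_pos: [0.5638, -0.1065, 0.0986]
ee_rot: [-2.118, -2.32, 0.0]
ft_force: [-0.6, -1.6, -0.7]
finger_gap: 0.0249
grasp_force: 39.2
```

>>> step_arm(
  deltas=[
    {"x": 0,"y": 0,"z": 2,"rx": 0,"ry": 0,"rz": 0,"jaw": 20},
    {"x": 0,"y": 0,"z": 4,"rx": 0,"ry": 0,"rz": 0,"jaw": 20},
    {"x": 0,"y": 0,"z": 6,"rx": 0,"ry": 0,"rz": 0,"jaw": 20},
    {"x": 0,"y": 0,"z": 8,"rx": 0,"ry": 0,"rz": 0,"jaw": 20},
    {"x": 0,"y": 0,"z": 8,"rx": 0,"ry": 0,"rz": 0,"jaw": 20},
    {"x": 0,"y": 0,"z": 8,"rx": 0,"ry": 0,"rz": 0,"jaw": 20},
    {"x": 0,"y": 0,"z": 8,"rx": 0,"ry": 0,"rz": 0,"jaw": 20},
    {"x": 0,"y": 0,"z": 8,"rx": 0,"ry": 0,"rz": 0,"jaw": 20},
    {"x": 0,"y": 0,"z": 8,"rx": 0,"ry": 0,"rz": 0,"jaw": 20},
    {"x": 0,"y": 0,"z": 8,"rx": 0,"ry": 0,"rz": 0,"jaw": 20},
  ],
)

```text
t: 29.65
tcp_pos: [0.5639, -0.1066, 0.0908]
ee_rot: [-2.119, -2.32, 0.0]
ft_force: [-0.7, -1.6, -1.3]
finger_gap: 0.0249
grasp_force: 39.1
```

>>> step_arm(
  deltas=[
    {"x": 0,"y": 0,"z": 3,"rx": 0,"ry": 0,"rz": 0,"jaw": 20},
    {"x": 0,"y": 0,"z": 6,"rx": 0,"ry": 0,"rz": 0,"jaw": 20},
    {"x": 0,"y": 0,"z": 9,"rx": 0,"ry": 0,"rz": 0,"jaw": 20},
    {"x": 0,"y": 0,"z": 12,"rx": 0,"ry": 0,"rz": 0,"jaw": 20},
    {"x": 0,"y": 0,"z": 15,"rx": 0,"ry": 0,"rz": 0,"jaw": 20},
    {"x": 0,"y": 0,"z": 18,"rx": 0,"ry": 0,"rz": 0,"jaw": 20},
    {"x": 0,"y": 0,"z": 20,"rx": 0,"ry": 0,"rz": 0,"jaw": 20},
    {"x": 0,"y": 0,"z": 21,"rx": 0,"ry": 0,"rz": 0,"jaw": 20},
    {"x": 0,"y": 0,"z": 21,"rx": 0,"ry": 0,"rz": 0,"jaw": 20},
    {"x": 0,"y": 0,"z": 21,"rx": 0,"ry": 0,"rz": 0,"jaw": 20},
  ],
)

```text
t: 30.9
tcp_pos: [0.5641, -0.1071, 0.0702]
ee_rot: [2.118, 2.319, 0.0]
ft_force: [-1.4, -4.5, 4.8]
finger_gap: 0.0251
grasp_force: 40.1
```

>>> step_arm(
  deltas=[
    {"x": 0,"y": 0,"z": 0,"rx": 0,"ry": 0,"rz": 0,"jaw": 50},
    {"x": 0,"y": 0,"z": 0,"rx": 0,"ry": 0,"rz": 0,"jaw": 55},
    {"x": 0,"y": 0,"z": 0,"rx": 0,"ry": 0,"rz": 0,"jaw": 62},
    {"x": 0,"y": 0,"z": -10,"rx": 0,"ry": 0,"rz": 0,"jaw": 65},
    {"x": 0,"y": 0,"z": -40,"rx": 0,"ry": 0,"rz": 0,"jaw": 65},
    {"x": 10,"y": 0,"z": -90,"rx": 0,"ry": 0,"rz": 0,"jaw": 65},
    {"x": 40,"y": -5,"z": -140,"rx": 0,"ry": 0,"rz": 0,"jaw": 65},
    {"x": 65,"y": -10,"z": -190,"rx": 0,"ry": 0,"rz": 0,"jaw": 65},
    {"x": 78,"y": -15,"z": -230,"rx": 0,"ry": 0,"rz": 0,"jaw": 65},
    {"x": 78,"y": -15,"z": -230,"rx": 0,"ry": 0,"rz": 0,"jaw": 65},
  ],
)

```text
t: 32.15
tcp_pos: [0.543, -0.0296, 0.3033]
ee_rot: [2.114, 2.319, 0.007]
ft_force: [-0.4, -0.6, -0.3]
finger_gap: 0.0648
grasp_force: 0.0
```

Run:
```python
from h import *
for i in range(4): s=snap('wrist')
np.savez('w11',**s)
plan(540,-30,300)
for n,(x,y) in dict(s=(.5467,.0704),m=(.557,-.044),l=(.563,-.110)).items():
    print(n);cap('w11.npz',x,y,.072,.083,.022)
W=cloud(s);
for x0,x1,y0,y1 in((.34,.44,.04,.15),(.34,.43,-.13,-.02)):
    m=(W[...,0]>x0)&(W[...,0]<x1)&(W[...,1]>y0)&(W[...,1]<y1)&(W[...,2]>.018);c=cv2.minAreaRect((W[m][:,:2]*1000).astype(np.float32));print(np.round(c[0],1),np.round(c[1]))
```

```text
at [541.4 -30.6 299. ] t 32.35 gap 0.06538554919369505 delta [ 0.7 -1.3 -1. ] rot [-0.1  0.  -0. ]
s
cap 344 circ [545.8  71.5] 25.6 box [545.8  71.7] mean [545.8  71.5] zmed 0.0771
m
cap 299 circ [556.2 -44. ] 27.8 box [556.3 -43.8] mean [556.  -42.9] zmed 0.0762
l
cap 260 circ [ 563.7 -110.4] 28.6 box [ 563.2 -110.8] mean [ 563.1 -109.2] zmed 0.0744
[391.7  97.5] [71. 98.]
[386.5 -72.6] [84. 55.]
```

All three caps are within about 1 mm of their hole centres and at the heights expected when fully seated. The gripper is clear, so I'll hand in.

```bash
python3 -c "
from h import *
print(workorder.finish_job())"
```

```text
the job is handed in; nothing more can be done
None
```

I put the small, medium and large bottles in the 35, 45 and 53 mm holes and handed the job in; the last wrist-camera check showed all three fully down and within about 1.5 mm of centre, but the hand-in returned no verdict.

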